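# Put the leaf meter away in its latched instrument case

### The arm

A 6-joint arm with a two-finger parallel gripper is mounted at the origin on the work surface. World frame = base frame: x ahead of the robot, y to its left, z up, the work surface at z = 0. Lengths are in mm, angles in degrees, forces in N, time in s.
With the tool pointing down it reaches from about 300 to 850 mm from the base axis. Payload 4.2 kg.
Tool frame: the origin (TCP) lies midway between the tips of the shut fingers; the grasp point (between the pads) lies 19 mm behind it (env.grasp_offset is the distance from the TCP to the grasp point, in mm); z points along the fingers, y is the line along which they close (so a half turn about z gives the same grasp; the last joint's range is limited). The gripper opens to 91 mm and grips with 3 to 60 N. Pads are 32 mm wide; open, the fingers measure 118 mm over their backs; the gripper's body (76 mm by 178 mm) begins 60 mm behind the grasp point.
Start: joints at [70.302, 18.312, 89.639, -0, 72.044, -1.146], TCP at [182.951, 545.135, 213.976] pointing down, gripper open.
Joint ranges: [-177.97, 177.97], [-48.28, 115.42], [12.27, 149.76], [-77.06, 257.06], [2.81, 150.46], [-146.56, 146.56]. Speed limits (degrees/s): [147.25, 147.25, 180, 180, 180, 180].

### API

Orientations are given as [roll, pitch, yaw] about the fixed x, y, z axes, in that order (R = Rz(yaw) Ry(pitch) Rx(roll)).
In Python, from workcell import env, optics gives the robot as it stands. The module is installed in compiled form; this text tells all that it offers.
- The arm moves only by the tool send_rows, never from a script. Its argument "targets" is a list that holds one entry, the list of rows, each a list of 7 numbers: the turn, a rotation vector about the world's x, y, z scaled (see below), then the shift along the world's x, y, z scaled (see below), then the closure, from -1 (fully open) to 1 (shut). In form: [[[rx, ry, rz, x, y, z, gripper], ...]]. A call has 1 to 12 rows; each row shifts and turns the commanded pose from where the row before left it; what a row does not reach is not made up. The controller multiplies each number of a shift by 0.2 m and each number of a turn by pi/2 rad. A row lasts 1/10 s, in which the tool goes at most 50 mm and 8.59 degrees, less where a joint would pass 70% of its speed; a pose out of reach is approached as far as the arm can. A call with a number of a shift or a turn outside -1 to 1 is refused whole. A call with a gripper value outside its range is refused whole. The fingers move at their own pace and stop on an object; "grip_force" is the grip in N (left out, the last holds). Time passes only in rows, so rows that do not move let the fingers close. It gives the time, the measured TCP pose, the force, the opening and the grip force at its end, in the units of the state.
- env.state(): the state, without advancing time (a new reading comes with each control period).
- optics.grab_frame(name): name is "scene" or "top" or "wrist"; returns (picture, depth): 480x640x3 uint8, red, green, blue; 480x640 float32, mm along the optical axis (not along the pixel's ray), 0 where there is no reading.
- optics.camera_info(name): a dict with "camera_matrix" (3x3 intrinsics, pixels), "R" (3x3) and "t" (3): a world point X has camera coordinates R X + t; the wrist camera has in their place "mount" (4x4, takes a point from camera to tool coordinates, whose origin is the TCP and whose axes are the flange's). Camera axes: x right, y down, z forward; pixel columns grow to the right and rows downward; lengths in mm; the calibration is good to about 2 mm. The wrist camera is an equidistant fisheye: a pixel r from the principal point sees the ray r / f radians off the axis. A picture is of the moment at which its call begins: read the wrist's pose just before it. camera_info takes no time and is no camera call.
- env.job_done(): hands the job in; it is judged then, once.
Trained networks look in the newest picture that a camera, given by its name, has taken for a name from the list of things; names that differ only in an ending like _2 or _b are one class to them, and where a whole thing is asked for, a point or a joint stands for the part that bears it (a point fixed in the world has none). Each returns a list of dicts, best first, with "conf" (0 to 1); they miss things now and then, are a little off and sometimes report something else, mostly with a low value. They report only what shows in the picture. A call takes as long as a camera call. They do not tell look-alikes from the thing itself.
- optics.silhouettes(camera, name): "mask" (480x640 bool, what is visible of it) and "at" ([column, row] in pixels, amid what is visible of it).
- optics.place_of(camera, name): "at" ([column, row] in pixels: a listed point, or the origin of a listed thing).
The state is a dict: "time_s": time; "qpos": joint angles; "qvel": joint speeds; "effort": joint torques, N m; "ee_pos": TCP position; "ee_rot": TCP orientation; "force": force on the tool from outside, world axes, zero at the start; "torque": the same for the moment, N m; "gripper_width": finger opening in mm; "gripper_force": force on a finger pad.
Only numpy, scipy, OpenCV 4.12 (cv2) and the standard library are available. Lean on these libraries where they do the work, as an engineer would, in place of code of your own. Each camera call takes 0.05 s, during which the arm holds its last target. There are 200 camera calls.

### The job

Put the leaf meter away in its instrument case: swing the steel latch lever on the case's front out and down to about level, clear of the lid, open the lid to past upright, then lay the meter, screen up, right down in the pocket of its own shape. Lower it in rather than dropping it, leave the case standing open with the lever down, and leave everything else where it is.

Things in the scene. Friction and masses are not known exactly. Their poses are not given: they have to be found in the camera images.
- case: dark grey hard-plastic instrument case, fixed on the bench, 200 deep (x) x 280 wide (y) x 140 high shut (base 100, lid 40). Origin under its centre. Front, with the latch lever, faces its own -x, which points roughly to the robot's right (yaw about 1.57); lid hinged along its +x edge. Walls 6 thick. A carrying handle stands out 28 from the -y end at height 55.
- nest (a point): middle of the floor of the paddle-shaped pocket in the case's grey insert (dark floors): case x -40, y 0, height 79; axes as the case's. The meter's origin belongs here, its x axis along the case's -y. Pocket 18 deep, about 4 play all round: wide part 80 x 68 at the -y end, narrow part 50 wide at +y. Insert top at height 97, rim 100. Others: straight 158 x 40 (empty), square (holds the block).
- latch (a joint): angle of the latch lever, rad: 0 = closed, upright, its claw over the lid's front lip so the lid cannot rise; grows as its top swings away from the case and down; 1.57 = straight out, level; stop at 1.85. Stiff (0.07 N m, about 1 N at its end), stays where left. The claw is clear of the lip from about 0.3; down means over 1.2.
- latch_pivot (a point): middle of the lever's hinge axis (parallel to the case's y): 18 in front of the front wall, height 65. The steel lever is 60 wide: a plate 8 thick (4 to 12 outside the pivot), 60 tall, then a flared finger pull. Near the plate's top a claw points to the lid, reaching 10 past the pivot over the lip; claw at heights 110 to 118 when closed.
- latch_pull (a point): middle of the lever's free end (moves with it): end of the finger pull, 40 long, 6 thick, leaning outwards 0.70 rad; closed, 34 farther out than the pivot, height 153. Between pull and lid front wall is an open-topped gap, floor (claw) at height 118, 41 wide at height 135, 49 at 145: a shut gripper enters it from above and can draw the lever out.
- lid (a joint): angle of the lid, rad: 0 = shut, 1.57 = upright, stop at 1.92. A stiff hinge (0.6 N m) holds it at any angle; lifting it at the lip takes about 5 N. Latched, it rises no more than about 3 mm at the lip.
- lid_hinge (a point): middle of the lid's hinge axis (parallel to the case's y), at case x +100, height 100.
- lid_lip (a point): middle of the outer edge of the lid's front lip (moves with the lid), 218 from the hinge axis. The lip runs along the whole 280 front, 8 thick (heights 100 to 108 when shut), overhangs the base's front wall by 18 and can be lifted from below on either side of the lever. Lid front wall 192 from the hinge; lid 40 high, hollow below, walls 5.
- meter: white hand-held leaf meter like a paddle, 160 long (x), 36 thick, 0.2 to 0.35 kg, loose on the bench, screen and keys up. Handle 42 wide from x -80 to +20, with two black keys; display end 72 wide from x +20 to +80, with a small screen. Origin in the middle of its underside; balances within 10 of it. Seated, its top is at height 115, 18 above the insert.
- probe: white three-pin soil probe, loose on the bench: body 98 x 30 x 30 and three steel pins 50 long, 150 in all; leave it. Origin about the middle of its underside (body from x -75 to +23).
- tile_block: white reference block 56 x 56 x 30, loose in the square pocket of the case; leave it. Origin under its centre.
- jar: glass jar, 64 across, 75 high, loose on the bench; leave it. Origin under its centre.
- sprayer: white spray bottle, 68 across, 170 high, loose on the bench; leave it. Origin under its centre.
- scoop: small steel hand scoop with a wooden handle, 220 long, loose on the bench, farther right; leave it. Origin about its middle.
Mind the look-alikes: they are no part of the job. What is shaped like the meter but brown or turquoise is not meant.

How it is judged:
By the outcome, as a careful person would: the job done as asked, in the order asked, and still so for the second after the job is handed in, with the robot touching nothing.
It also fails if it takes over 70 s, if anything falls off the work surface, if the arm or the gripper's body presses on something with over 40 N, if the wrist force passes 120 N, or if a joint passes its speed limit or range.

## Working session

There is one attempt and no reset: what is moved stays moved. The work goes in short steps, Python scripts to look and compute and a tool call to move; the robot and the scene stay as the last step left them, time stands still between calls to the robot, and variables do not carry over. Pictures are saved under pics/ and viewed, at most 10 in all, crops included, and the job is handed in when it is done.

Besides the shell and the picture viewer there is one more tool, called after "Request:" as name(argument=value, ...) on one line, values as JSON. send_rows: Moves the arm, as the interface text tells. Its arguments: {"type":"object","properties":{"targets":{"type":"array"},"grip_force":{"type":"number"}},"required":["targets"]}

```bash
mkdir -p pics; cat > h.py <<'E'
import numpy as np, cv2
from workcell import env, optics
def grab(n,f=None):
    p,d=optics.grab_frame(n)
    if f: cv2.imwrite('pics/'+f,p[:,:,::-1])
    return p,d
def ray2w(n,uv,depth):
    c=optics.camera_info(n);K=np.array(c['camera_matrix']);R=np.array(c['R']);t=np.array(c['t'])
    v=np.linalg.inv(K)@np.array([uv[0],uv[1],1.])
    return R.T@(v*depth-t)
def atz(n,uv,z):
    c=optics.camera_info(n);R=np.array(c['R']);t=np.array(c['t'])
    o=-R.T@t; p=ray2w(n,uv,1.)-o
    return o+p*(z-o[2])/p[2]
def cloud(n,d):
    c=optics.camera_info(n);K=np.array(c['camera_matrix']);R=np.array(c['R']);t=np.array(c['t'])
    v,u=np.mgrid[:480,:640]
    P=np.stack([(u-K[0,2])/K[0,0]*d,(v-K[1,2])/K[1,1]*d,d],-1)
    return (P-t)@R
E
python3 - <<'E'
from h import *
np.set_printoptions(precision=1,suppress=True)
s=env.state();print(s['time_s'],s['ee_pos'],s['ee_rot'],s['qpos'])
a,da=grab('scene','s1.png');b,db=grab('top','t1.png')
for n,d in(('scene',da),('top',db)):
    C=cloud(n,d);np.save(n+'.npy',C)
    for k in('case','latch_pivot','latch_pull','lid_hinge','lid_lip','meter','probe','jar','sprayer','scoop'):
        for r in optics.place_of(n,k)[:3]:
            u=np.round(r['at']).astype(int);u0=np.clip(u,0,[639,479])
            print(n,k,round(r['conf'],2),u,C[u0[1],u0[0]])
print(optics.camera_info('wrist'))
E
```

```text
0.0 [182.8 544.7 213.1] [-179.9    0.   161.4] [70.3 18.4 89.7 -0.  72.  -1.1]
scene case 0.66 [404 348] [639.8 180.9 141. ]
scene latch_pivot 0.77 [376 303] [565.7  56.4 109.3]
scene latch_pull 0.85 [372 280] [535.9  20.  152.7]
scene lid_hinge 0.79 [439 359] [583.2 264.1  65.8]
scene lid_hinge 0.4 [281 319] [ 736.  -129.8   70. ]
scene lid_lip 0.67 [377 294] [545.3  45.7 116. ]
scene meter 0.9 [286 224] [ 475.5 -321.2   40.1]
scene meter 0.78 [330 185] [ 261.  -308.2   22.8]
scene meter 0.62 [189 210] [ 610.9 -599.8   36.5]
scene probe 0.89 [325 252] [ 482.6 -168.4   33.7]
scene jar 0.95 [278 318] [ 739.3 -137.1   72.9]
scene sprayer 0.73 [272 192] [ 389.3 -450.    10.8]
scene sprayer 0.2 [278 321] [ 741.2 -137.2   55.8]
scene scoop 0.89 [227 264] [ 676.8 -387.9   10.3]
scene scoop 0.73 [287 223] [ 467.1 -324.5   32.6]
top case 0.62 [212 207] [554.  134.  142.2]
top latch_pivot 0.73 [252 212] [544.8  38.3 133.5]
top latch_pivot 0.44 [262 215] [534.3  10.6 159.8]
top latch_pull 0.8 [265 213] [561.9  22.9  -1.6]
top lid_hinge 0.22 [253 211] [548.6  37.3 124.3]
top lid_lip 0.77 [252 212] [544.8  38.3 133.5]
top lid_lip 0.62 [252 212] [544.8  38.3 133.5]
top meter 0.89 [394 334] [ 252.9 -317.7   37.3]
top meter 0.78 [400 252] [ 461.6 -332.1   34.1]
top meter 0.64 [509 210] [ 574.  -609.9   43.5]
top probe 0.59 [339 248] [ 469.2 -175.    32.6]
top jar 0.59 [420 172] [ 676.2 -386.2   12.9]
top jar 0.28 [262 216] [532.7  11.3 153.6]
top jar 0.17 [251 212] [546.6  42.6 120.5]
top sprayer 0.96 [450 288] [ 370.5 -442.2  119.5]
top scoop 0.85 [419 175] [ 669.5 -384.6    6.5]
{'camera_matrix': array([[371.6,   0. , 312.8],
       [  0. , 371.6, 238.5],
       [  0. ,   0. ,   1. ]]), 'mount': array([[  -0. ,   -1. ,   -0.3,   81.8],
       [   1. ,   -0. ,    0. ,   -0.2],
       [  -0. ,   -0.3,    1. , -170.7],
       [   0. ,    0. ,    0. ,    1. ]])}
```

View pics/s1.png

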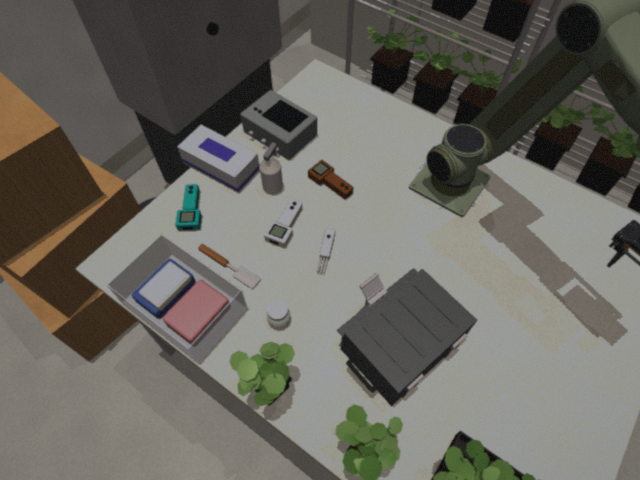

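View pics/t1.png

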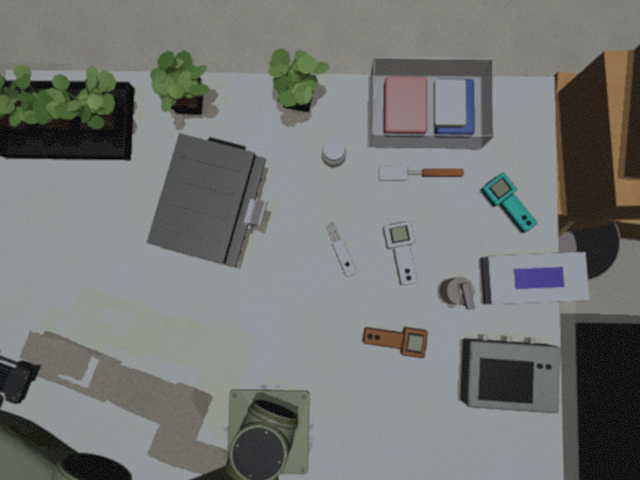

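The scene and top pictures show the shut case, with its lever on the right-hand side (top view, about [256,213]). The white meter is at about [400,250] with its display end away from the robot. The brown and turquoise ones are look-alikes. Next I'll fit the case and meter poses.

```bash
python3 - <<'E'
from h import *
np.set_printoptions(precision=2,suppress=True)
for n in('scene','top'):
    C=np.load(n+'.npy')
    m=(abs(C[...,0]-590)<220)&(abs(C[...,1]-150)<200)
    # lid top
    T=C[m&(C[...,2]>132)&(C[...,2]<147)&(C[...,1]>25)]
    for it in range(1):
        r=cv2.minAreaRect(T[:,:2].astype(np.float32)); print(n,'lid rect',r,np.median(T[:,2]),len(T))
    Mk=m&(C[...,2]>132)&(C[...,2]<147)
    mk=cv2.morphologyEx(Mk.astype(np.uint8),cv2.MORPH_OPEN,np.ones((9,9)))
    k,l,st,_=cv2.connectedComponentsWithStats(mk);i=1+np.argmax(st[1:,4])
    T=C[l==i];print(' opened',cv2.minAreaRect(T[:,:2].astype(np.float32)),np.median(T[:,2]))
    T=C[(abs(C[...,0]-470)<130)&(abs(C[...,1]+330)<75)&(C[...,2]>25)&(C[...,2]<45)]
    print(' meter',cv2.minAreaRect(T[:,:2].astype(np.float32)),np.median(T[:,2]),len(T))
    grab(n)
    for s in optics.silhouettes(n,'meter')[:3]:
        P=C[s['mask']];P=P[(P[:,2]>28)&(P[:,2]<44)]
        if len(P): print(' sil',s['conf'],s['at'],cv2.minAreaRect(P[:,:2].astype(np.float32)),P.mean(0),np.median(P[:,2]))
E
```

```text
scene lid rect ((613.3651733398438, 152.70751953125), (262.727294921875, 379.25506591796875), 86.74516296386719) 139.75760562359645 8335
 opened ((579.414794921875, 166.57110595703125), (192.38941955566406, 282.6202087402344), 75.92569732666016) 139.76292518373702
 meter ((462.2099609375, -333.97955322265625), (166.50466918945312, 72.15380859375), 11.1954984664917) 35.570525852499976 789
 sil 0.79 [329.2, 176.9] ((244.02565002441406, -318.4315185546875), (163.6763458251953, 73.95299530029297), 77.88485717773438) [ 241.38 -324.02   35.51] 35.39215563666336
 sil 0.63 [185.7, 213.1] ((595.5006103515625, -615.7928466796875), (162.0463104248047, 72.82426452636719), 40.34534454345703) [ 604.61 -605.81   35.53] 35.48629131559591
 sil 0.6 [285.2, 227.5] ((462.0931701660156, -333.00823974609375), (166.64718627929688, 71.31770324707031), 10.025369644165039) [ 474.05 -331.     35.47] 35.70031944389011
top lid rect ((613.6118774414062, 152.88079833984375), (262.5161437988281, 378.4903869628906), 87.13333892822266) 140.64830126768732 9019
 opened ((579.8286743164062, 164.6542205810547), (194.34100341796875, 279.28106689453125), 75.80035400390625) 140.60776731473206
 meter ((460.75872802734375, -338.2294616699219), (161.6220245361328, 72.37670135498047), 11.884122848510742) 36.72290108731072 1290
 sil 0.72 [508.3, 201.2] ((592.3095703125, -615.8472900390625), (161.7733154296875, 74.39480590820312), 34.51968002319336) [ 600.45 -611.66   36.68] 36.833631872586636
 sil 0.68 [401.7, 337.4] ((239.39825439453125, -318.5697021484375), (160.32431030273438, 71.49437713623047), 83.47183227539062) [ 238.69 -328.59   36.74] 36.7710232521337
 sil 0.49 [459.0, 293.4] ((366.89190673828125, -444.6648254394531), (19.748748779296875, 60.8198356628418), 87.40270233154297) [ 366.45 -440.93   36.79] 37.39949887524298
```

Request:
send_rows(targets=[[[0,0,0.0245,0.115,-0.154,0.05,1],[0,0,0.0245,0.115,-0.154,0.06,1],[0,0,0,0.115,-0.154,0,1],[0,0,0,0.115,-0.154,0,1],[0,0,0,0.115,-0.154,0,1],[0,0,0,0.115,-0.154,0,1],[0,0,0,0.115,-0.154,0,1],[0,0,0,0.115,-0.154,0,1],[0,0,0,0.115,-0.154,0,1],[0,0,0,0.115,-0.154,0,1],[0,0,0,0.115,-0.154,0,1],[0,0,0,0.115,-0.154,0,1]]])

```text
time_s: 2.5
ee_pos: [459.7, 174.1, 236.2]
ee_rot: [180.0, 0.0, 165.8]
force: [0.2, 0.3, 0.4]
gripper_width: 0.7
gripper_force: 0.0
```

Request:
send_rows(targets=[[[0,0,0,0.115,-0.154,0,1],[0,0,0,0.115,-0.154,0,1],[0,0,0,0.115,-0.154,0,1],[0,0,0,0.115,-0.154,0,1],[0,0,0,0,0,0,1],[0,0,0,0,0,0,1]]])

```text
time_s: 3.1
ee_pos: [550.9, 51.9, 235.6]
ee_rot: [180.0, -0.1, 165.8]
force: [-0.0, -0.5, 0.2]
gripper_width: 0.5
gripper_force: 0.0
```

```bash
cat >> h.py <<'E'
from scipy.spatial.transform import Rotation as Ro
O=np.array([578.6,161.7]); YAW=np.radians(75.85)
def tocase(P):
    P=np.asarray(P,float);c,s=np.cos(YAW),np.sin(YAW);q=P[...,:2]-O
    return np.stack([q[...,0]*c+q[...,1]*s,-q[...,0]*s+q[...,1]*c,P[...,2]],-1)
def toworld(x,y,z):
    c,s=np.cos(YAW),np.sin(YAW);return np.array([O[0]+x*c-y*s,O[1]+x*s+y*c,z])
def wcloud(f=None):
    s=env.state();p,d=grab('wrist',f);i=optics.camera_info('wrist');K=np.array(i['camera_matrix']);M=np.array(i['mount'])
    v,u=np.mgrid[:480,:640];a=(u-K[0,2])/K[0,0];b=(v-K[1,2])/K[1,1];r=np.hypot(a,b)+1e-9
    k=np.tan(np.minimum(r,1.45))/r;P=np.stack([a*k*d,b*k*d,d],-1)@M[:3,:3].T+M[:3,3]
    W=P@Ro.from_euler('xyz',s['ee_rot'],degrees=True).as_matrix().T+np.array(s['ee_pos'])
    W[(d<=0)|(r>1.2)]=np.nan
    return p,W
def st():
    s=env.state();print('t',s['time_s'],'pos',np.round(s['ee_pos'],1),'rot',np.round(s['ee_rot'],1),'case',np.round(tocase(s['ee_pos']),1),'F',np.round(s['force'],1),'q',np.round(s['qpos'],0),'w',s['gripper_width'],s['gripper_force'])
E
python3 - <<'E'
from h import *
st();p,W=wcloud('w1.png');c=tocase(W)
for lo,hi in((-30,30),(40,100),(-100,-40)):
  for z in(112,122,130,136,142,148,154):
    m=(c[...,1]>lo)&(c[...,1]<hi)&(abs(c[...,2]-z)<3)&(c[...,0]>-200)&(c[...,0]<150)
    if m.sum()>5: print(lo,z,m.sum(),np.round(np.nanpercentile(c[m][:,0],[1,10,50,90]),0))
for n in('scene','top'):
    cc=tocase(np.load(n+'.npy'));m=(cc[...,2]>144)&(abs(cc[...,1])<60)&(cc[...,0]>-180)&(cc[...,0]<-100)&(cc[...,2]<165)
    print(n,m.sum(),np.round(np.percentile(cc[m],[2,50,98],axis=0),0).tolist())
E
```

```text
t 3.1 pos [550.9  51.9 235.6] rot [ 1.800e+02 -1.000e-01  1.658e+02] case [-113.2   -0.   235.6] F [-0.  -0.5  0.2] q [  4.  16.  90.   0.  74. -72.] w 0.4918401384054309 0.0
-30 112 159 [-129. -112. -101.  -92.]
-30 122 373 [-127. -126. -124. -110.]
-30 130 553 [-134. -133. -130. -128.]
-30 136 1830 [-138. -136.  -63.   64.]
-30 142 14829 [-142.  -82.  -14.   71.]
-30 148 607 [-151. -148. -146. -144.]
-30 154 896 [-158. -157. -152. -149.]
40 112 281 [-117. -113. -103.  -93.]
40 122 48 [-93. -93. -93. -92.]
40 130 36 [-93. -93. -92. -92.]
40 136 1398 [-93. -87. -25.  74.]
40 142 16056 [-91. -77. -11.  71.]
-100 112 6 [-114. -114. -113. -103.]
-100 122 6 [-92. -92. -92. -92.]
-100 130 7 [-92. -92. -92. -92.]
-100 136 601 [-88. -64.   5.  72.]
-100 142 6087 [-87. -57.  16.  81.]
scene 152 [[-156.0, -29.0, 144.0], [-148.0, -2.0, 153.0], [-140.0, 28.0, 160.0]]
top 156 [[-158.0, -28.0, 145.0], [-152.0, 0.0, 155.0], [-142.0, 28.0, 162.0]]
```

View pics/w1.png

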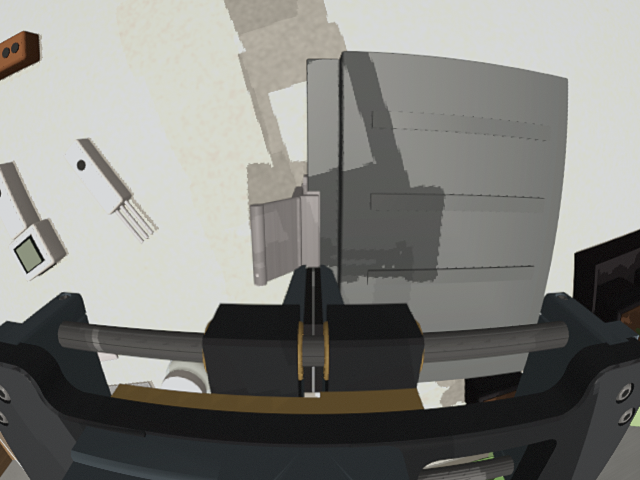

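The wrist view shows the shut fingertips over the gap at about [315,275], with the lever plate left of them at [280,240] and the lid to the right. The lid front is measured at case x -92, as fitted. I'll go down into the gap.

Request:
send_rows(targets=[[[0,0,0,0,0,-0.15,1],[0,0,0,0,0,-0.15,1],[0,0,0,0,0,-0.08,1],[0,0,0,0,0,-0.06,1],[0,0,0,0,0,-0.05,1],[0,0,0,0,0,0,1]]])

```text
time_s: 3.75
ee_pos: [550.2, 52.9, 137.2]
ee_rot: [-180.0, -0.1, 165.9]
force: [-0.4, -0.5, 0.3]
gripper_width: 0.5
gripper_force: 0.0
```

Request:
send_rows(targets=[[[0,0,0,-0.007,-0.027,0,1],[0,0,0,-0.007,-0.027,0,1],[0,0,0,-0.0125,-0.05,-0.02,1],[0,0,0,-0.0125,-0.05,-0.02,1],[0,0,0,-0.0104,-0.041,-0.035,1],[0,0,0,-0.0104,-0.041,-0.035,1],[0,0,0,0,0,0,1]]])

```text
time_s: 4.45
ee_pos: [537.6, 3.9, 114.5]
ee_rot: [-180.0, -0.2, 165.8]
force: [-0.4, 0.4, 0.3]
gripper_width: 0.4
gripper_force: 0.0
```

Request:
send_rows(targets=[[[0,0,0,-0.0104,-0.041,-0.045,1],[0,0,0,-0.0104,-0.041,-0.045,1],[0,0,0,-0.009,-0.036,-0.0525,1],[0,0,0,-0.009,-0.036,-0.0525,1],[0,0,0,-0.003,-0.012,-0.0475,1],[0,0,0,-0.003,-0.012,-0.0475,1],[0,0,0,0,0,0,1]]])

```text
time_s: 5.15
ee_pos: [528.9, -30.7, 56.3]
ee_rot: [-180.0, -0.2, 165.8]
force: [-0.4, 1.2, 0.1]
gripper_width: 0.8
gripper_force: 0.0
```

```bash
python3 - <<'E'
from h import *
st();p,W=wcloud();c=tocase(W)
p,d=grab('top');C=tocase(cloud('top',d))
for nm,c in(('w',c),('t',C)):
  m=(abs(c[...,1])<28)&(c[...,0]>-235)&(c[...,0]<-125)&(c[...,2]<100)&(c[...,2]>20)
  P=c[m]
  for a in range(-230,-125,10):
    q=P[abs(P[:,0]-a)<5]
    if len(q)>3: print(nm,a,len(q),np.round(np.percentile(q[:,2],[5,50,95]),0))
E
```

```text
t 5.15 pos [528.9 -30.7  56.3] rot [-180.    -0.2  165.8] case [-198.7    1.2   56.3] F [-0.4  1.2  0.1] q [ -5.  23. 108.   0.  49. -80.] w 0.8042687929424135 0.0
w -210 1023 [43. 46. 96.]
w -200 1507 [48. 64. 97.]
w -190 1209 [55. 61. 97.]
w -180 1201 [61. 64. 68.]
w -170 1233 [66. 75. 81.]
w -160 674 [64. 65. 80.]
w -150 1140 [63. 64. 65.]
w -140 1434 [62. 63. 64.]
w -130 1412 [61. 62. 63.]
t -150 6 [63. 65. 68.]
t -140 4 [62. 67. 70.]
t -130 7 [55. 63. 68.]
```

Request:
send_rows(targets=[[[0,0,0,0,0,0.16,1],[0,0,0,0,0,0.16,1],[0,0,0,-0.1075,0.085,0,1],[0,0,0,-0.1075,0.085,0,1],[0,0,0,-0.1075,0.085,0,1],[0.081,-0.0204,0,0,0,0,1],[0.081,-0.0204,0,0,0,0,1],[0.081,-0.0204,0,0,0,0,1],[0.081,-0.0204,0,0,0,0,1],[0.081,-0.0204,0,0,0,0,1],[0.081,-0.0204,0,0,0,0,1],[0,0,0,0,0,0,1]]])

```text
time_s: 6.45
ee_pos: [465.2, 18.6, 120.3]
ee_rot: [134.8, -0.2, 165.6]
force: [-0.3, 0.6, 0.3]
gripper_width: 0.5
gripper_force: 0.0
```

```bash
python3 - <<'E'
from h import *
st();s=env.state();R=Ro.from_euler('xyz',s['ee_rot'],degrees=True).as_matrix();q=tocase(np.r_[O,0]+R.T);print(np.round(q,3))
E
```

```text
t 6.45 pos [465.2  18.6 120.3] rot [134.8  -0.2 165.6] case [-166.5   75.   120.3] F [-0.3  0.6  0.3] q [ -29.   21.  119.   49.   65. -136.] w 0.5477597424071953 0.0
[[ 0.004  1.     0.004]
 [ 0.705 -0.006  0.709]
 [ 0.709 -0.    -0.705]]
```

Request:
send_rows(targets=[[[0,0,0,0,0,-0.13,1],[0,0,0,0,0,-0.125,1],[0,0,0,0.0204,0.081,0,1],[0,0,0,0.0204,0.081,0,1],[0,0,0,0.0204,0.081,0,1],[0,0,0,0,0,0,1]]])

```text
time_s: 7.05
ee_pos: [477.8, 71.1, 71.8]
ee_rot: [135.0, 0.1, 166.1]
force: [-0.3, 0.5, 0.2]
gripper_width: 0.5
gripper_force: 0.0
```

```bash
python3 - <<'E'
from h import *
st();p,W=wcloud('w2.png')
E
```

```text
t 7.05 pos [477.8  71.1  71.8] rot [1.350e+02 1.000e-01 1.661e+02] case [-112.5   75.6   71.8] F [-0.3  0.5  0.2] q [ -22.   25.  123.   57.   57. -141.] w 0.5118540177473017 0.0
```

View pics/w2.png

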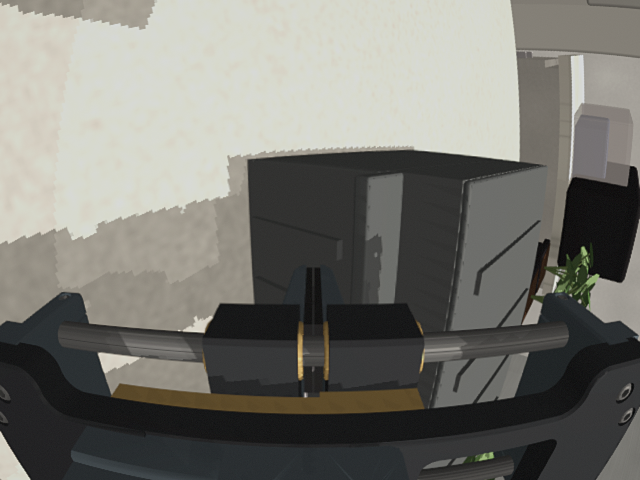

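The tip at [313,272] is under the bright lip at [385,230], clear of the lever. Lifting now.

Request:
send_rows(targets=[[[0,0,0,0,0,0.03,1],[0,0,0,0,0,0.03,1],[0,0,0,0,0,0.04,1],[0,0,0,0,0,0.05,1],[0,0,0,0,0,0,1]]])

```text
time_s: 7.6
ee_pos: [477.9, 68.5, 102.2]
ee_rot: [134.9, 0.1, 165.9]
force: [-1.4, -3.0, -0.3]
gripper_width: 0.3
gripper_force: 1.3
```

```bash
python3 - <<'E'
from h import *
st();p,W=wcloud()
p,d=grab('top');C=tocase(cloud('top',d))
for y0 in(-110,-60):
  for x in(-80,-60,-20,20,60):
    m=(abs(C[...,1]-y0)<20)&(abs(C[...,0]-x)<10);print(y0,x,np.round(np.median(C[m][:,2]),1))
E
```

```text
t 7.6 pos [477.9  68.5 102.2] rot [1.349e+02 1.000e-01 1.659e+02] case [-114.9   74.9  102.2] F [-1.4 -3.  -0.3] q [ -23.   22.  121.   54.   60. -137.] w 0.2595315568011245 1.3166324235498905
-110 -80 154.8
-110 -60 154.5
-110 -20 150.8
-110 20 147.7
-110 60 144.1
-60 -80 154.6
-60 -60 153.7
-60 -20 150.7
-60 20 147.1
-60 60 143.7
```

Request:
send_rows(targets=[[[0,0,0,0.004,0.016,0.095,1],[0,0,0,0.004,0.016,0.095,1],[0,0,0,0.0089,0.0352,0.0877,1],[0,0,0,0.0089,0.0352,0.0877,1],[0,0,0,0.0089,0.0352,0.0877,1],[0,0,0,0.0141,0.0558,0.0755,1],[0,0,0,0.0141,0.0558,0.0755,1],[0,0,0,0.0141,0.0558,0.0755,1],[0,0,0,0,0,0,1]]])

```text
time_s: 8.6
ee_pos: [493.4, 131.2, 238.6]
ee_rot: [134.8, 0.1, 166.0]
force: [-0.1, -0.0, 0.2]
gripper_width: 0.2
gripper_force: 0.0
```

```bash
python3 - <<'E'
from h import *
st()
p,d=grab('top','t2.png');C=tocase(cloud('top',d))
for x in(-60,-40,-20,20,60,100,140):
    m=(abs(C[...,1]+110)<20)&(abs(C[...,0]-x)<8);print(x,np.round(np.percentile(C[m][:,2],[5,50,95]),1))
E
```

```text
t 8.6 pos [493.4 131.2 238.6] rot [1.348e+02 1.000e-01 1.660e+02] case [-50.4  75.2 238.6] F [-0.1 -0.   0.2] q [ -14.   11.  112.   50.   68. -115.] w 0.19022826051590022 0.0
-60 [ 93.   97.  101.9]
-40 [ 94.6 245.9 261.2]
-20 [ 93.9 245.9 258.8]
20 [232.6 239.9 249.3]
60 [192.  198.7 207.2]
100 [150.4 159.2 165.1]Traceback (most recent call last):
  File "<stdin>", line 5, in <module>
    return _quantile_unchecked(
        a, q, axis, out, overwrite_input, method, keepdims, weights)
    return _ureduce(a,
                    func=_quantile_ureduce_func,
    ...<5 lines>...
                    overwrite_input=overwrite_input,
                    method=method)
    r = func(a, **kwargs)
    result = _quantile(arr,
                       quantiles=q,
    ...<2 lines>...
                       out=out,
                       weights=wgt)
    slices_having_nans = np.isnan(arr[-1, ...])
                                  ~~~^^^^^^^^^
IndexError: index -1 is out of bounds for axis 0 with size 0
```

Lid is at about 45° and following as planned. I'll continue past upright.

Request:
send_rows(targets=[[[0,0,0,0.0173,0.0687,0.0542,1],[0,0,0,0.0173,0.0687,0.0542,1],[0,0,0,0.0173,0.0687,0.0542,1],[0,0,0,0.0201,0.0798,0.0342,1],[0,0,0,0.0201,0.0798,0.0342,1],[0,0,0,0.0201,0.0798,0.0342,1],[0,0,0,0.0216,0.0858,0.0117,1],[0,0,0,0.0216,0.0858,0.0117,1],[0,0,0,0.0216,0.0858,0.0117,1],[0,0,0,0,0,0,1]]])

```text
time_s: 9.65
ee_pos: [528.2, 271.7, 296.2]
ee_rot: [134.9, -0.1, 166.0]
force: [-0.0, -0.4, -0.3]
gripper_width: 0.9
gripper_force: 0.0
```

Request:
send_rows(targets=[[[0,0,0,0.0145,0.0575,-0.0052,1],[0,0,0,0.0145,0.0575,-0.0052,1],[0,0,0,0.0145,0.0575,-0.0052,1],[0,0,0,0,0,0,1]]])

```text
time_s: 10.05
ee_pos: [537.4, 306.5, 293.5]
ee_rot: [134.9, -0.0, 165.9]
force: [-0.3, 0.0, 0.5]
gripper_width: 0.6
gripper_force: 0.0
```

```bash
python3 - <<'E'
from h import *
st()
p,d=grab('top','t3.png');C=tocase(cloud('top',d))
p,d=grab('scene','s3.png');S=tocase(cloud('scene',d))
for nm,c in(('t',C),('s',S)):
  for z in range(130,330,30):
    m=(abs(c[...,1])<130)&(c[...,1]<20)&(abs(c[...,2]-z)<8)&(c[...,0]>60)&(c[...,0]<220)
    if m.sum()>3: print(nm,z,m.sum(),np.round(np.percentile(c[m][:,0],[2,50,98]),0))
E
```

```text
t 10.05 pos [537.4 306.5 293.5] rot [134.9  -0.  165.9] case [130.3  75.3 293.5] F [-0.3  0.   0.5] q [  8.  11. 103.  51.  58. -93.] w 0.5622636621349446 0.0
t 130 201 [139. 142. 146.]
t 160 219 [144. 147. 151.]
t 190 245 [149. 152. 156.]
t 220 163 [154. 157. 160.]
t 280 442 [133. 164. 173.]
t 310 464 [135. 139. 147.]
s 280 969 [135. 160. 173.]
s 310 338 [138. 143. 148.]
```

View pics/t3.png

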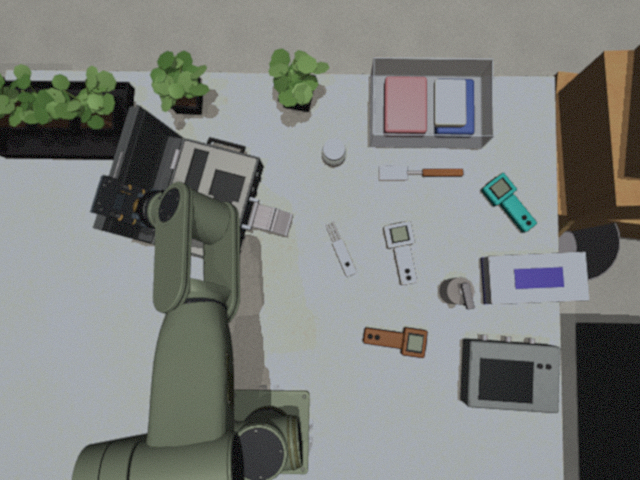

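Top view: the lid stands past upright (about 1.74 rad), the pockets are visible at [225,175], and the lever is out at [270,220]. I'll retreat, straighten the tool and go over to the meter.

Request:
send_rows(targets=[[[0,0,0,-0.037,-0.145,0,1],[0,0,0,-0.037,-0.145,0,1],[-0.081,0.0204,0,-0.02,-0.1,0,-1],[-0.081,0.0204,0,-0.02,-0.1,0,-1],[-0.081,0.0204,0,-0.02,-0.1,0,-1],[-0.081,0.0204,0,-0.02,-0.1,0,-1],[-0.081,0.0204,0,-0.02,-0.1,0,-1],[-0.081,0.0204,0,-0.02,-0.1,0,-1],[0,0,0,-0.02,-0.18,-0.02,-1],[0,0,0,-0.02,-0.18,-0.02,-1],[0,0,0,-0.02,-0.18,-0.02,-1],[0,0,0,-0.02,-0.18,-0.02,-1]]])

```text
time_s: 11.35
ee_pos: [482.3, -17.8, 277.9]
ee_rot: [179.9, 0.0, 165.9]
force: [0.1, 0.5, -0.2]
gripper_width: 77.9
gripper_force: 0.0
```

Request:
send_rows(targets=[[[0,0,0.07,-0.02,-0.18,-0.03,-1],[0,0,0.07,-0.02,-0.18,-0.03,-1],[0,0,0.07,-0.02,-0.18,-0.03,-1],[0,0,0.065,-0.02,-0.18,-0.03,-1],[0,0,0,-0.02,-0.18,-0.03,-1],[0,0,0,0,-0.18,-0.03,-1],[0,0,0,0,-0.18,-0.02,-1],[0,0,0,0,0,0,-1],[0,0,0,0,0,0,-1]]])

```text
time_s: 12.25
ee_pos: [462.3, -269.2, 237.6]
ee_rot: [179.9, 0.0, -169.5]
force: [0.2, 0.3, 0.6]
gripper_width: 91.3
gripper_force: 0.0
```

```bash
python3 - <<'E'
from h import *
st();p,W=wcloud('w3.png')
m=(abs(W[...,0]-462)<120)&(abs(W[...,1]+335)<70)&(W[...,2]>24)&(W[...,2]<46)
# exclude neighbours by component
k,l,s,_=cv2.connectedComponentsWithStats(m.astype(np.uint8));i=1+np.argmax(s[1:,4]);P=W[l==i]
r=cv2.minAreaRect(P[:,:2].astype(np.float32));print(r,np.median(P[:,2]),len(P))
np.save('mw.npy',W)
for z in(60,100,130,160):
    q=W[(abs(W[...,2]-z)<12)&(abs(W[...,0]-370)<90)&(abs(W[...,1]+444)<90)]
    if len(q): print('spr',z,len(q),np.round(np.percentile(q,[2,98],axis=0)).tolist())
p,d=grab('top');C=cloud('top',d)
for z in(60,100,130,160):
    q=C[(abs(C[...,2]-z)<12)&(abs(C[...,0]-370)<60)&(abs(C[...,1]+444)<60)]
    if len(q): print('sprtop',z,len(q),np.round(np.percentile(q,[2,98],axis=0)).tolist())
E
```

```text
t 12.25 pos [ 462.3 -269.2  237.6] rot [ 179.9    0.  -169.5] case [-446.2    7.5  237.6] F [0.2 0.3 0.6] q [ -31.   14.   92.    0.   74. -132.] w 91.27890609698203 0.0
((458.99542236328125, -338.32891845703125), (159.7081298828125, 72.45270538330078), 11.453095436096191) 35.880179500880985 7445
spr 60 573 [[336.0, -458.0, 49.0], [397.0, -435.0, 72.0]]
spr 100 1307 [[334.0, -479.0, 89.0], [397.0, -435.0, 112.0]]
spr 130 1752 [[333.0, -478.0, 118.0], [389.0, -444.0, 141.0]]
spr 160 2393 [[325.0, -481.0, 149.0], [383.0, -457.0, 171.0]]
sprtop 60 47 [[334.0, -459.0, 49.0], [397.0, -435.0, 72.0]]
sprtop 100 144 [[334.0, -500.0, 90.0], [398.0, -435.0, 112.0]]
sprtop 130 208 [[336.0, -494.0, 118.0], [390.0, -443.0, 141.0]]
sprtop 160 191 [[325.0, -482.0, 150.0], [382.0, -457.0, 172.0]]
```

View pics/w3.png

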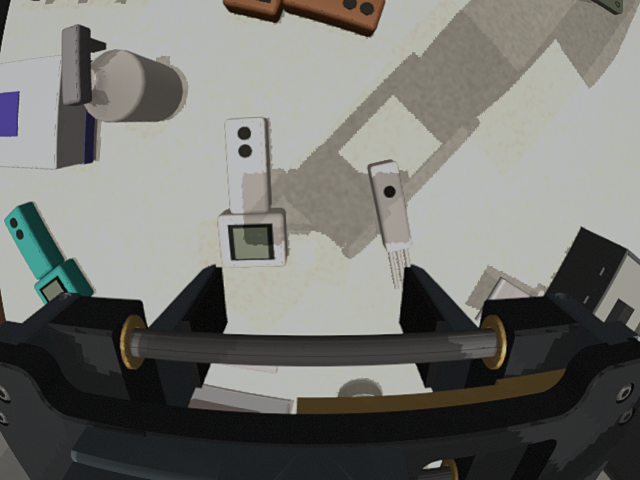

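The wrist view shows the white meter at [250,190], handle away from the camera. The sprayer at [140,85] and probe at [390,200] are clear of the gripper. I'll lower to straddle the handle.

Request:
send_rows(targets=[[[0,0,0.011,-0.006,-0.17,0,-1],[0,0,0,-0.006,-0.171,0,-1],[0,0,0,0,0,-0.2,-1],[0,0,0,0,0,-0.2,-1],[0,0,0,0,0,-0.2,-1],[0,0,0,0,0,-0.2,-1],[0,0,0,0,0,-0.1,-1],[0,0,0,0,0,-0.1,-1],[0,0,0,0,0,-0.083,-1],[0,0,0,0,0,0,-1],[0,0,0,0,0,0,-1]]])

```text
time_s: 13.45
ee_pos: [460.7, -336.3, 21.9]
ee_rot: [-180.0, 0.0, -168.3]
force: [1.2, 0.3, 1.2]
gripper_width: 90.9
gripper_force: 0.0
```

Request:
send_rows(targets=[[[0,0,0,0,0,0,1],[0,0,0,0,0,0,1],[0,0,0,0,0,0,1],[0,0,0,0,0,0,1],[0,0,0,0,0,0,1],[0,0,0,0,0,0,1],[0,0,0,0,0,0,1],[0,0,0,0,0,0,1]]], grip_force=25)

```text
time_s: 14.25
ee_pos: [460.1, -337.1, 21.3]
ee_rot: [-180.0, -0.0, -168.4]
force: [0.8, -0.2, 0.8]
gripper_width: 41.9
gripper_force: 25.0
```

Request:
send_rows(targets=[[[0,0,0,0,0,0.05,1],[0,0,0,0,0,0.1,1],[0,0,0,0,0,0.15,1],[0,0,0,0,0,0.2,1],[0,0,0,0,0,0.2,1],[0,0,0,0,0,0.2,1],[0,0,0,0,0,0.1,1],[0,0,0,0,0,0,1]]])

```text
time_s: 15.05
ee_pos: [461.4, -337.9, 225.1]
ee_rot: [-179.7, 0.3, -168.4]
force: [0.0, 0.6, -2.0]
gripper_width: 41.8
gripper_force: 25.0
```

```bash
python3 - <<'E'
from h import *
st();s=env.state();p,W=wcloud('w4.png')
R=Ro.from_euler('xyz',s['ee_rot'],degrees=True).as_matrix();T=(W-np.array(s['ee_pos']))@R
# meter points in tool frame: top at tool z ~ -15
m=(abs(T[...,0])<120)&(abs(T[...,1])<60)&(T[...,2]>-30)&(T[...,2]<25)
P=T[m];print(len(P),np.round(np.percentile(P,[1,50,99],axis=0),1).tolist())
for x in range(-100,101,10):
    q=P[abs(P[:,0]-x)<5]
    if len(q)>5: print(x,len(q),np.round(np.percentile(q[:,1],[2,98]),1),np.round(np.percentile(q[:,2],[5,50]),1))
E
```

```text
t 15.05 pos [ 461.4 -337.9  225.1] rot [-179.7    0.3 -168.4] case [-513.1   -8.5  225.1] F [ 0.   0.6 -2. ] q [ -37.   17.   89.    0.   73. -139.] w 41.7615391718269 24.986750185489655
23260 [[-52.7, -27.5, -27.0], [26.3, -0.9, -14.7], [79.5, 26.1, -8.9]]
-60 9 [-33.8  30.9] [-13.8 -13.4]
-50 1335 [-29.3  27.9] [-16.8 -15.8]
-40 1453 [-25.5  24.4] [-16.9 -15.9]
-30 368 [-23.9  22.9] [-16.8 -15.9]
-20 26 [-22.5  20.8] [-13.   -7.1]
-10 1551 [-21.7  20.4] [-16.  -14.5]
0 1790 [-21.6  20.5] [-22.  -14.5]
10 2019 [-21.9  20.4] [-22.9 -14.5]
20 2829 [-29.8  28.6] [-27.1 -14.5]
30 1954 [-20.6  18.9] [-15.6 -14.5]
40 2013 [-20.6  18.9] [-16.8 -14.6]
50 2175 [-20.5  18.8] [-17.2 -14.8]
60 2204 [-20.8  18.8] [-17.  -14.7]
70 2309 [-20.4  19. ] [-17.  -14.6]
80 1225 [-19.7  18.1] [-15.1 -13.5]
```

View pics/w4.png

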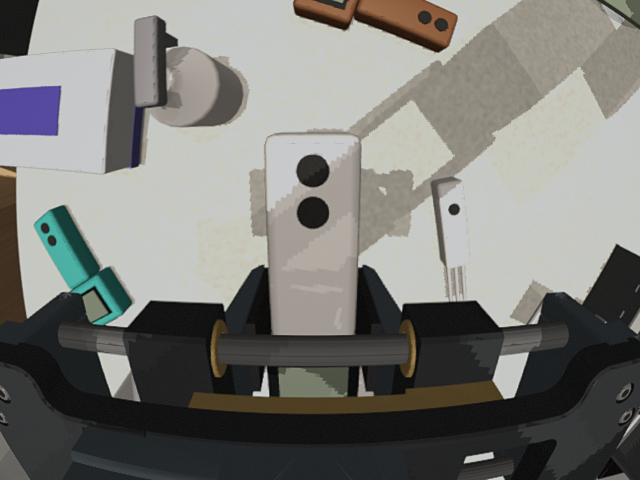

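Held level, with the handle end at [313,135] and the meter centred on the tool. I'll carry it over the case.

Request:
send_rows(targets=[[[0,0,-0.0715,0.0448,0.1,0,1],[0,0,-0.0715,0.0448,0.192,0,1],[0,0,-0.0715,0.0448,0.192,0,1],[0,0,-0.0715,0.0448,0.192,0,1],[0,0,0,0.0448,0.192,0,1],[0,0,0,0.0448,0.192,0,1],[0,0,0,0.0448,0.192,0,1],[0,0,0,0.0448,0.192,0,1],[0,0,0,0.0448,0.192,0,1],[0,0,0,0.0448,0.192,0,1],[0,0,0,0.0448,0.192,0,1],[0,0,0,0.0448,0.192,0,1]]])

```text
time_s: 16.3
ee_pos: [566.3, 106.8, 218.6]
ee_rot: [-179.9, -0.3, 165.9]
force: [1.0, -0.3, -2.3]
gripper_width: 42.2
gripper_force: 25.0
```

Request:
send_rows(targets=[[[0,0,0,0,0.092,0,1],[0,0,0,0,0,0,1],[0,0,0,0,0,0,1]]])

```text
time_s: 16.6
ee_pos: [566.5, 123.6, 219.2]
ee_rot: [-179.9, -0.2, 165.9]
force: [0.0, -0.3, -1.6]
gripper_width: 41.8
gripper_force: 25.0
```

```bash
python3 - <<'E'
from h import *
st();p,W=wcloud('w5.png');c=tocase(W);np.save('w5.npy',c)
top,d=grab('top','t5.png');C=tocase(cloud('top',d))
for y in(20,40,50,60,70,76,80,84,88,95):
    m=(abs(c[...,1]-y)<2)&(c[...,0]>-97)&(c[...,0]<20);q=c[m]
    if len(q)<10: continue
    f=q[(q[:,2]<86)]
    print(y,len(q),'floor',len(f),np.round(np.percentile(f[:,0],[1,99]),1) if len(f)>4 else '', 'ins z',np.round(np.median(q[(q[:,2]>90)][:,2]),1) if (q[:,2]>90).any() else '')
E
```

```text
t 16.6 pos [566.5 123.6 219.2] rot [-179.9   -0.2  165.9] case [-40.    2.5 219.2] F [ 0.  -0.3 -1.6] q [ 11.  19.  88.  -0.  73. -65.] w 41.832358282279166 24.986694753170013
20 5576 floor 0  ins z 271.8
40 7826 floor 0  ins z 312.9
50 1104 floor 0  ins z 233.8
60 1112 floor 13 [17.1 19.5] ins z 233.7
70 1155 floor 13 [16.6 17.9] ins z 233.9
76 1243 floor 10 [17.2 18.4] ins z 233.6
80 1192 floor 15 [17.  18.4] ins z 232.5
84 918 floor 148 [-64.8  18.2] ins z 97.4
88 761 floor 11 [17.2 18.7] ins z 96.9
95 762 floor 14 [16.9 18.1] ins z 96.9
```

View pics/w5.png

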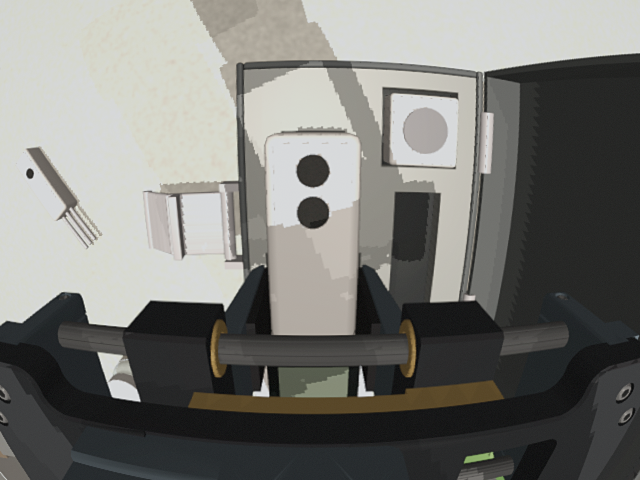

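The wrist view shows the handle end at [313,132] over the pocket end. The pocket's edge is measured at case y +84, x -65, so the nest is where it was fitted. I'll shift 2.5 mm along the case and lower to the insert top.

Request:
send_rows(targets=[[[0,0,0,0.012,-0.003,-0.1,1],[0,0,0,0,0,-0.1,1],[0,0,0,0,0,-0.1,1],[0,0,0,0,0,-0.1,1],[0,0,0,0,0,-0.06,1],[0,0,0,0,0,0,1],[0,0,0,0,0,0,1]]])

```text
time_s: 17.4
ee_pos: [570.4, 122.7, 129.7]
ee_rot: [180.0, 0.0, 165.8]
force: [0.1, -0.3, -1.8]
gripper_width: 41.8
gripper_force: 25.0
```

```bash
python3 - <<'E'
from h import *
st();p,W=wcloud();c=tocase(W)
# handle end edge of meter top and pocket end
m=(c[...,2]>115)&(c[...,2]<150)&(c[...,1]>40)&(abs(c[...,0]+40)<40);P=c[m];print('meter',np.round(np.percentile(P,[1,50,99],axis=0),1).tolist())
for x in(-55,-40,-25):
    q=c[(abs(c[...,0]-x)<3)&(c[...,1]>70)&(c[...,1]<110)&(c[...,2]>92)&(c[...,2]<102)];print(x,len(q),np.round(np.min(q[:,1]),1) if len(q) else '')
for y in(60,80):
    q=c[(abs(c[...,1]-y)<3)&(c[...,2]>92)&(c[...,2]<102)&(c[...,0]>-90)&(c[...,0]<0)]
    l=q[q[:,0]<-40];r=q[q[:,0]>-40];print(y,l[:,0].max() if len(l) else '',r[:,0].min() if len(r) else '')
E
```

```text
t 17.4 pos [570.4 122.7 129.7] rot [180.    0.  165.8] case [-39.8  -1.6 129.7] F [ 0.1 -0.3 -1.8] q [ 11.  23.  96.   0.  62. -65.] w 41.84861397581013 24.986787736415863
meter [[-60.5, 40.4, 139.6], [-40.3, 59.9, 144.2], [-19.9, 78.5, 147.3]]
-55 524 84.1
-40 527 84.0
-25 541 84.1
60 -66.64998601261831 -13.555698242360739
80 -65.27966021959094 -15.718779460771199
```

Request:
send_rows(targets=[[[0,0,0,-0.007,0.002,-0.03,1],[0,0,0,0,0,-0.03,1],[0,0,0,0,0,-0.025,1],[0,0,0,0,0,-0.02,1],[0,0,0,0,0,-0.015,1],[0,0,0,0,0,-0.01,1],[0,0,0,0,0,-0.01,1],[0,0,0,0,0,0,1]]])

```text
time_s: 18.25
ee_pos: [568.5, 123.6, 101.0]
ee_rot: [-180.0, -0.0, 165.9]
force: [0.0, -0.7, -2.2]
gripper_width: 42.2
gripper_force: 25.0
```

Request:
send_rows(targets=[[[0,0,0,0,0,-0.005,1],[0,0,0,0,0,0,1],[0,0,0,0,0,0,1]]])

```text
time_s: 18.55
ee_pos: [568.6, 123.6, 100.3]
ee_rot: [180.0, 0.0, 165.9]
force: [0.1, 0.2, -2.6]
gripper_width: 41.5
gripper_force: 25.0
```

Request:
send_rows(targets=[[[0,0,0,0,0,-0.005,1],[0,0,0,0,0,0,1],[0,0,0,0,0,0,1]]])

```text
time_s: 18.85
ee_pos: [568.7, 123.6, 100.3]
ee_rot: [180.0, 0.0, 165.9]
force: [-1.8, -0.3, 5.6]
gripper_width: 41.8
gripper_force: 25.0
```

Request:
send_rows(targets=[[[0,0,0,0,0,0,-0.05],[0,0,0,0,0,0,-0.15],[0,0,0,0,0,0,-0.25],[0,0,0,0,0,0,-0.25],[0,0,0,0,0,0,-0.25],[0,0,0,0,0,0,-0.25]]])

```text
time_s: 19.45
ee_pos: [568.6, 123.6, 99.1]
ee_rot: [180.0, -0.0, 165.9]
force: [-0.1, -0.3, -1.5]
gripper_width: 56.9
gripper_force: 0.0
```

Request:
send_rows(targets=[[[0,0,0,0,0,0.03,-0.25],[0,0,0,0,0,0.06,-0.25],[0,0,0,0,0,0.12,-0.25],[0,0,0,0,0,0.2,-0.25],[0,0,0,0,0,0.2,-0.25],[0,0,0,-0.03,-0.1,0.2,-0.25],[0,0,0,-0.03,-0.1,0.1,-0.25],[0,0,0,-0.1,-0.1,0,-0.25],[0,0,0,-0.15,-0.1,0,-0.25],[0,0,0,-0.15,-0.1,0,-0.25],[0,0,0,0,0,0,-0.25]]])

```text
time_s: 20.55
ee_pos: [473.4, 22.0, 282.9]
ee_rot: [-180.0, 0.0, 165.7]
force: [0.9, -0.1, 0.5]
gripper_width: 57.1
gripper_force: 0.0
```

```bash
python3 - <<'E'
from h import *
st();p,W=wcloud('w6.png');c=tocase(W)
p,d=grab('top','t6.png');C=tocase(cloud('top',d))
for nm,q in(('w',c),('t',C)):
  m=(abs(q[...,0]+40)<42)&(abs(q[...,1])<90)&(q[...,2]>106)&(q[...,2]<130);P=q[m]
  if len(P): print(nm,len(P),np.round(np.percentile(P,[2,50,98],axis=0),1).tolist())
  for y in(-70,-40,-10,20,50,75):
    k=P[abs(P[:,1]-y)<6]
    if len(k): print(y,len(k),np.round(np.median(k[:,2]),1),np.round(np.percentile(k[:,0],[2,98]),1))
  L=q[(abs(q[...,1])<28)&(q[...,0]>-172)&(q[...,0]<-128)&(q[...,2]>50)&(q[...,2]<70)]
  if len(L): print('lever slope',np.polyfit(L[:,0],L[:,2],1))
E
```

```text
t 20.55 pos [473.4  22.  282.9] rot [-180.     0.   165.7] case [-161.2   67.9  282.9] F [ 0.9 -0.1  0.5] q [  1.   7.  95.  -0.  78. -74.] w 57.08753245090441 0.0
w 4046 [[-60.4, -26.9, 108.8], [-42.1, 29.9, 114.6], [-17.9, 79.7, 117.4]]
-40 25 116.2 [-45.9 -40.2]
-10 383 114.7 [-60.4 -21.1]
20 428 114.6 [-60.7 -21.4]
50 469 115.1 [-60.3 -21.4]
75 526 114.2 [-60.2 -21.6]
lever slope [-0.11297368 47.31175355]
t 419 [[-74.5, -78.2, 108.5], [-35.7, -60.4, 115.4], [-5.3, -38.0, 121.7]]
-70 134 115.4 [-74.5  -4.7]
-40 54 115.7 [-48.2  -4.7]
lever slope [-0.07843453 53.28278252]
```

View pics/t6.png

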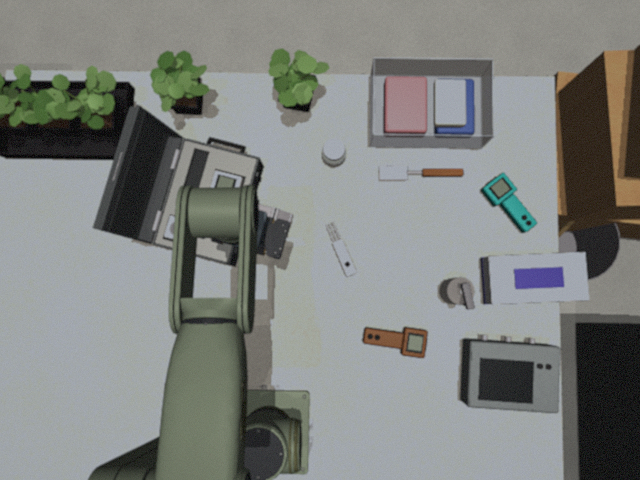

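The meter's top is at 114.5–115.5 from end to end, so it is fully down. It lies within the pocket, screen up (at [225,182]). The lid is open, the lever is level, and the other things haven't moved. The robot is clear, so I'll hand in.

```bash
python3 -c "
from workcell import env
print(env.job_done())"
```

```text
the job is handed in; nothing more can be done
None
```

The job is handed in at about 20.7 s: the lever is down at about level, the lid is open to about 100°, and the meter is fully down in its pocket, screen up, with nothing else seen to move.

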